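# Swing the drain arm over the drip tray and hang up the slide rack

## Robot

A 7-joint arm with a two-finger parallel gripper is mounted at the origin on a cart in front of the work surface, level with it; the furniture and walls round the work are solid. World frame = base frame: x ahead of the robot, y to its left, z up, the work surface at z = 0. Lengths are in mm, angles in rad, forces in N, time in s.
With the tool pointing down it reaches from about 425 to 950 mm from the base axis. Payload 16.7 kg.
Tool frame: the origin (TCP) lies midway between the tips of the shut fingers; the grasp point (between the pads) lies 19 mm behind it; z points along the fingers, y is the line along which they close (so a half turn about z gives the same grasp; the last joint's range is limited). The gripper opens to 94 mm and grips with 3 to 60 N. Pads are 16 mm wide; open, the fingers measure 119 mm over their backs; the gripper's body (75 mm by 177 mm) begins 78 mm behind the grasp point.
Start: joints at [-1.266, 0.426, 0.074, 1.606, -0.034, 1.111, -0.067], TCP at [296.514, 606.345, 205.467] pointing down, gripper open.
Joint ranges: [-2.85, 2.85], [-0.5, 2.14], [-1.23, 1.37], [0.21, 2.46], [-1.02, 4.16], [0.16, 2.05], [-2.73, 2.73]. Speed limits (rad/s): [1.89, 1.89, 2.39, 2.39, 3.01, 3.01, 3.01].

## Interface

Orientations are given as a unit quaternion [x, y, z, w].
In Python, from plant import r, capture gives the robot as it stands.
- The arm moves only by the tool play_rows, never from a script. Its argument "plan" is a list that holds one entry, the list of rows, each a list of 7 numbers: the turn, a rotation vector about the tool's x, y, z in rad, then the shift along the tool's x, y, z in m, then the opening, from -1 (shut) to 1 (fully open). A call has 1 to 8 rows; each row shifts and turns the commanded pose from where the row before left it, along the tool's axes as they then stand; what a row does not reach is not made up. A row lasts 1/8 s, in which the tool goes at most 62.5 mm and 10.7 degrees, less where a joint would pass 70% of its speed; a pose out of reach is approached as far as the arm can. A call with a gripper value outside its range is refused whole. The fingers move at their own pace and stop on an object; "force" is the grip in N (left out, the last holds). Time passes only in rows, so rows that do not move let the fingers close. It gives the time, the measured TCP pose, the force, the opening and the grip force at its end, in the units of the state.
- r.sense(): the state, without advancing time (a new reading comes with each control period).
- capture(name): name is "scene" or "top" or "wrist"; returns a dict with "color" (420x560x3 uint8, red, green, blue), "camera_matrix" (3x3 intrinsics, pixels), "pose" (4x4, takes a point from camera to world coordinates). Camera axes: x right, y up, looking along -z (the intrinsics and any distortion apply to the point x, -y, -z); pixel columns grow to the right and rows downward; lengths in mm; the calibration is good to about 2 mm. A picture is of the moment at which its call begins. There is no depth.
- r.close_job(): hands the job in; it is judged then, once.
The state is a dict: "time_s": time; "joints": joint angles; "qvel": joint speeds; "joint_torque": joint torques, N m; "tool_pos": TCP position; "orientation": TCP orientation; "force": force on the tool from outside, world axes, zero at the start; "wrist_torque": the same for the moment, N m; "width": finger opening in mm; "gripper_force": force on a finger pad.
Only numpy, scipy, OpenCV 4.12 (cv2) and the standard library are available. Lean on these libraries where they do the work, as an engineer would, in place of code of your own. Each camera call takes 0.05 s, during which the arm holds its last target. There are 200 camera calls.

## Task

Hang the slide staining rack up to drain. First push the stand's parked drain arm round, gently, until it meets its stop on the side where the drip tray is (not the side with the box of pipette tips); then carry the rack upright, thread both of its end-plate eyes onto the upward-sloping arm, slide it fully home against the arm's flange and let go, so that it hangs freely over the tray with the arm still at its stop. Leave the tip box, bottle, cryo box and the rest of the bench as they are.

Things in the scene. Friction and masses are not known exactly. Their poses are not given: they have to be found in the camera images.
- drain_stand: fixed draining stand: grey base plate 140 x 84 x 12 mm with a 16 mm steel post on it, 200 mm high over all. Origin at the centre of the underside, z up. Its x points to the back of the bench (the parking direction of the arm), y to the left stop, -y to the right stop.
- drain_arm (a joint): swing of the drain arm about the post's vertical axis, rad: 0 = parked, straight along the stand's +x; grows counter-clockwise seen from above; rubber-faced stops at +1.571 (arm along the stand's +y) and -1.571 (along -y), which give a few thousandths of a rad when pressed. Stiff bearing: about 1.2 N at 110 mm from the post moves it and it stays where it is left.
- rod_root (a point): where the drain arm's rod axis meets the post's axis, 175 mm above the bench, inside the aluminium hub (33 mm diameter, reaching from 19 mm below this point to 26 mm above). Turns with the arm: x along the rod outward, rising 12 degrees; y horizontal. The arm is a plain round steel rod, 10 mm diameter, rounded end.
- rod_flange (a point): outer face of the round flange on the rod (28 mm diameter), 50 mm along the rod from rod_root: the rack is home when its end plate bears on this. Axes as rod_root.
- rod_tip (a point): free end of the rod, 175 mm along it from rod_root. Axes as rod_root.
- slide_rack: loose stainless slide staining rack of 0.17 to 0.34 kg, 104 mm long (x) x 84 mm wide (y) x 112 mm high, holding nine glass slides up to 38 mm high. Origin at the centre of its underside, z up. Two end plates 4 mm thick, outer faces at x = +-52 mm; up to 44 mm high they are 84 mm wide, above that a neck 40 mm wide. The two ends are alike. It stands upright on the bench at the start.
- rack_eyes (a point): midpoint between the two eyes, 66 mm above the rack's underside. Each neck has a round eye of 17 mm diameter at this height; the line through both eyes is the x axis, the plates' outer faces lie at x = +-52 mm. Hanging on the rod the eyes' centre line is about 3.5 mm below the rod's axis and the rack slopes with it.
- rack_grip (a point): centre of the rack's flat-sided grip bar, 103 mm above its underside: 104 mm long (x), 12 mm wide (y), 18 mm high, free space below it down to the slides.
- drip_tray: fixed open stainless tray 180 mm (x) x 150 mm (y) x 29 mm high with a rolled rim, beside the stand on its left or right. Origin at the centre of the underside.
- tip_box_blue: loose box of pipette tips, 87 x 122 x 61 mm, standing on the other side of the stand. Origin at the centre of the underside. Leave it alone.
- pipette_carousel: fixed pipette carousel of the room at the back on the left, an obstacle: 200 x 225 mm, 411 mm tall, pipettes hanging round it. Origin at the centre of the underside. Keep the arm and gripper clear of it.
- media_bottle: loose square-shouldered bottle, 50 x 50 x 97 mm, on the left of the bench. Origin at the centre of the underside. Leave it alone.
- cryo_box: loose flat cardboard box, 133 x 133 x 53 mm, on the right of the bench. Origin at the centre of the underside. Leave it alone.

How it is judged:
By the outcome, as a careful person would: the job done as asked, in the order asked, and still so for the second after the job is handed in, with the robot touching nothing.
It also fails if it takes over 72 s, if anything falls off the work surface, if the arm or the gripper's body presses on something with over 40 N, if the wrist force passes 120 N, or if a joint passes its speed limit or range.

## Working session

There is one attempt and no reset: what is moved stays moved. The work goes in short steps, Python scripts to look and compute and a tool call to move; the robot and the scene stay as the last step left them, time stands still between calls to the robot, and variables do not carry over. Pictures are saved under pics/ and viewed, at most 10 in all, crops included, and the job is handed in when it is done.

Besides the shell and the picture viewer there is one more tool, called after "Emit:" by a JSON object that holds its "api" and its "payload". play_rows: Moves the arm, as the interface text tells. Its arguments: {"type":"object","properties":{"plan":{"type":"array","items":{"type":"array","items":{"type":"array","items":{"type":"number"}}}},"force":{"type":"number"}},"required":["plan"]}

```bash
ls; mkdir -p pics
python3 - <<'E'
from plant import r,capture
import cv2,numpy as np
s=r.sense()
for k in s: print(k,np.round(s[k],3))
for n in ("scene","top"):
    c=capture(n); cv2.imwrite(f"pics/{n}0.png",c["color"][:,:,::-1]); print(n,np.round(c["camera_matrix"],1).tolist(),np.round(c["pose"],3).tolist(),c.keys())
    np.savez(f"{n}0.npz",**{k:c[k] for k in("camera_matrix","pose")})
E
```

```text
pics
time_s 0.0
joints [-1.266  0.427  0.074  1.607 -0.034  1.111 -0.067]
qvel [-0.001 -0.001 -0.002  0.    -0.001 -0.    -0.001]
joint_torque [ 0.0000e+00 -9.3583e+01  3.6670e+00 -4.5420e+01 -4.9000e-02  2.0000e-02
  0.0000e+00]
tool_pos [296.32  605.977 204.796]
orientation [ 0.225  0.974 -0.001 -0.   ]
force [ 0.779  0.003 -0.065]
wrist_torque [ 0.01  -0.019 -0.017]
gripper_force 0.0
width 93.637
scene [[543.0, 0.0, 279.8], [0.0, 543.0, 210.3], [0.0, 0.0, 1.0]] [[0.47, 0.507, -0.723, -527.52], [-0.883, 0.283, -0.375, -585.314], [0.015, 0.814, 0.58, 1052.62], [0.0, 0.0, 0.0, 1.0]] dict_keys(['color', 'camera_matrix', 'pose'])
top [[435.6, 0.0, 278.5], [0.0, 435.6, 212.5], [0.0, 0.0, 1.0]] [[-0.006, 0.999, -0.037, 523.571], [-1.0, -0.006, 0.005, -7.157], [0.005, 0.037, 0.999, 1832.345], [0.0, 0.0, 0.0, 1.0]] dict_keys(['color', 'camera_matrix', 'pose'])
```

View pics/scene0.png

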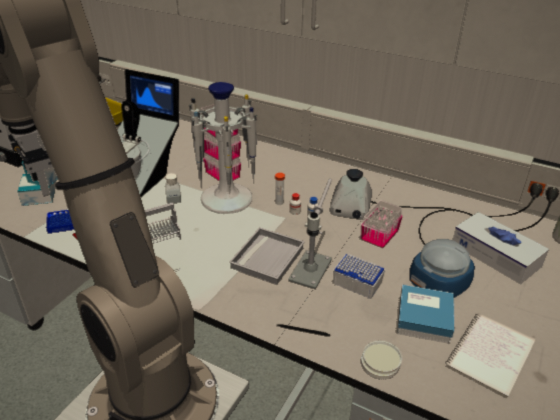

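View pics/top0.png

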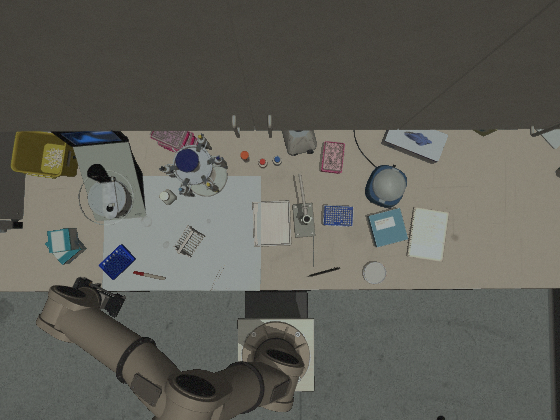

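The tray lies on the stand's left (+y), at about (272,222) in the top view. The stand is at (303,219) with its arm parked toward the back, the rack at (190,241) and the blue tip box on the right at (337,215). I'll enlarge both views to measure.

```bash
cat > h.py <<'E'
import numpy as np,cv2
from plant import r,capture
def ray(c,u,v):
    K,P=c["camera_matrix"],c["pose"]
    d=np.linalg.inv(K)@[u,v,1]; d=P[:3,:3]@(d*[1,-1,-1]); return P[:3,3],d
def atz(c,u,v,z):
    o,d=ray(c,u,v); return o+d*(z-o[2])/d[2]
def proj(c,p):
    K,P=c["camera_matrix"],c["pose"]
    q=P[:3,:3].T@(np.asarray(p,float)-P[:3,3]); q=K@(q*[1,-1,-1]); return q[:2]/q[2]
def tri(c1,p1,c2,p2):
    o1,d1=ray(c1,*p1);o2,d2=ray(c2,*p2)
    t=np.linalg.lstsq(np.c_[d1,-d2],o2-o1,rcond=None)[0]
    a,b=o1+d1*t[0],o2+d2*t[1]; return (a+b)/2,np.linalg.norm(a-b)
def crop(img,x0,y0,w,h,s,name):
    i=cv2.resize(img[y0:y0+h,x0:x0+w],None,fx=s,fy=s,interpolation=cv2.INTER_CUBIC)
    for k in range(0,w,20): cv2.line(i,(int((k+.5)*s),0),(int((k+.5)*s),5),(0,0,255),1); cv2.putText(i,str(x0+k),(int(k*s),16),0,.35,(0,0,255))
    for k in range(0,h,20): cv2.line(i,(0,int((k+.5)*s)),(5,int((k+.5)*s)),(0,0,255),1); cv2.putText(i,str(y0+k),(8,int((k+.5)*s+4)),0,.35,(0,0,255))
    cv2.imwrite(name,i)
E
python3 - <<'E'
from h import *
a=cv2.imread("pics/top0.png");b=cv2.imread("pics/scene0.png")
crop(a,165,165,200,110,4,"pics/t1.png"); crop(b,130,170,260,130,3,"pics/s1.png")
E
```

```text
(no output)
```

View pics/t1.png

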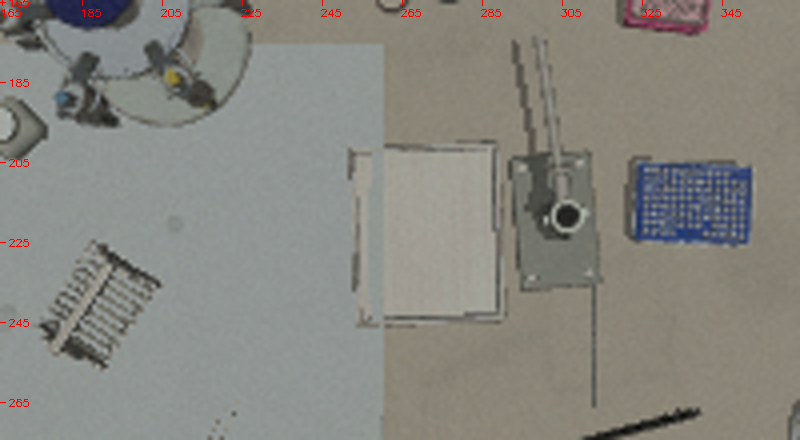

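View pics/s1.png

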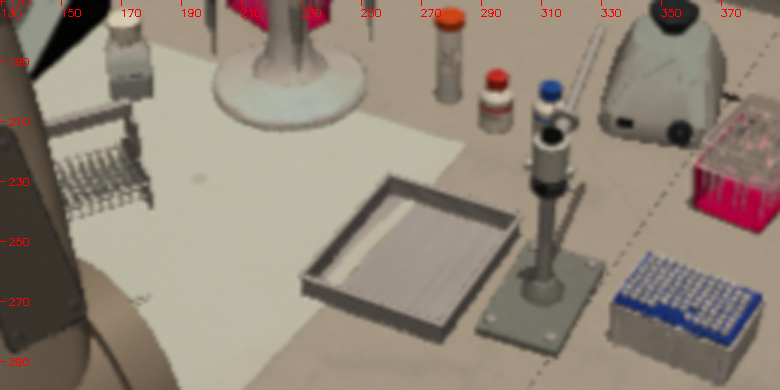

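Run:
```python
from h import *
c=dict(np.load("top0.npz")); s=dict(np.load("scene0.npz"))
T=lambda u,v:(165+u/4-.5,165+v/4-.5); S=lambda u,v:(130+u/3-.5,170+v/3-.5)
f=lambda u,v,z:np.round(atz(c,*T(u,v),z)).tolist()
g=lambda u,v,z:np.round(atz(s,*S(u,v),z)).tolist()
print("plate T",[f(u,v,12) for u,v in((513,155),(592,152),(600,285),(522,290))])
print("plate S",[g(u,v,12) for u,v in((520,238),(604,263),(557,354),(478,328))])
print("post base S",g(543,292,14))
print("hub top T",f(567,215,201)); print("hub top S",g(550,138,201))
print("rod tip T",f(540,38,211),"S",g(601,30,211), "tri",tri(c,T(540,38),s,S(601,30)))
print("bar T",[f(u,v,112) for u,v in((108,260),(55,347))])
print("rack corners bottom/plate top z44",[f(u,v,44) for u,v in((97,243),(158,284),(102,366),(45,328))])
print("bar right end S",g(126,105,112))
print("tray T",[f(u,v,29) for u,v in((352,150),(496,143),(502,320),(358,325))])
print("tray S",[g(u,v,29) for u,v in((390,178),(520,217),(440,338),(302,280))])
print("tipbox T",[f(u,v,61) for u,v in((638,163),(752,167),(748,243),(637,240))])
print("bottle T",f(10,128,97), "carousel base",f(190,60,0),f(250,60,0),f(165,125,0))
```

```text
plate T [[630.0, -77.0, 12.0], [632.0, -160.0, 12.0], [493.0, -167.0, 12.0], [489.0, -85.0, 12.0]]
plate S [[627.0, -66.0, 12.0], [632.0, -156.0, 12.0], [493.0, -170.0, 12.0], [489.0, -90.0, 12.0]]
post base S [562.0, -122.0, 14.0]
hub top T [562.0, -120.0, 201.0]
hub top S [556.0, -123.0, 201.0]
rod tip T [727.0, -95.0, 211.0] S [729.0, -95.0, 211.0] tri (array([727.51967394, -95.47595193, 211.5977735 ]), np.float64(0.5049949844629485))
bar T [[522.0, 327.0, 112.0], [437.0, 379.0, 112.0]]
rack corners bottom/plate top z44 [[540.0, 351.0, 44.0], [498.0, 289.0, 44.0], [414.0, 346.0, 44.0], [453.0, 404.0, 44.0]]
bar right end S [512.0, 323.0, 112.0]
tray T [[635.0, 91.0, 29.0], [641.0, -59.0, 29.0], [458.0, -64.0, 29.0], [454.0, 85.0, 29.0]]
tray S [[630.0, 85.0, 29.0], [637.0, -60.0, 29.0], [444.0, -74.0, 29.0], [451.0, 79.0, 29.0]]
tipbox T [[618.0, -202.0, 61.0], [613.0, -318.0, 61.0], [536.0, -313.0, 61.0], [540.0, -201.0, 61.0]]
bottle T [654.0, 428.0, 97.0] carousel base [733.0, 263.0, 0.0] [732.0, 199.0, 0.0] [664.0, 289.0, 0.0]
```

```bash
cat >> h.py <<'E'
from scipy.spatial.transform import Rotation as Ro
def down(yaw,pitch=0,):
    "tool down with its y axis at world angle yaw; pitch tilts about tool y afterwards"
    y=np.array([np.cos(yaw),np.sin(yaw),0]); z=np.array([0,0,-1.]); x=np.cross(y,z)
    return Ro.from_matrix(np.c_[x,y,z])*Ro.from_rotvec([0,pitch,0])
def rows(p,R,n,p0=None,R0=None):
    "tool-axes rows that lead from the present pose to p,R in n equal rows"
    if p0 is None:
        s=r.sense(); p0,R0=np.array(s["tool_pos"]),Ro.from_quat(s["orientation"])
    w=(R0.inv()*R).as_rotvec()/n; d=(np.asarray(p)-p0)/n/1000
    for i in range(n):
        print(np.round(w,4).tolist(),np.round(R0.inv().apply(d),4).tolist()); R0=R0*Ro.from_rotvec(w)
    return np.asarray(p,float),R0
E
python3 - <<'E'
from h import *
a=rows((500,200,260),down(.55),9); b=rows((530,-210,250),down(.055),8,*a); b=rows((690,-155,250),down(.055),4,*b)
s=dict(np.load("scene0.npz"))
print(atz(s,130+290/3,170+90/3,0))
E
```

```text
[-0.0001, 0.0, 0.0629] [-0.0401, -0.0306, -0.0061]
[-0.0001, 0.0, 0.0629] [-0.042, -0.028, -0.0061]
[-0.0001, 0.0, 0.0629] [-0.0437, -0.0253, -0.0061]
[-0.0001, 0.0, 0.0629] [-0.0452, -0.0225, -0.0061]
[-0.0001, 0.0, 0.0629] [-0.0465, -0.0196, -0.0061]
[-0.0001, 0.0, 0.0629] [-0.0476, -0.0167, -0.0061]
[-0.0001, 0.0, 0.0629] [-0.0486, -0.0136, -0.0061]
[-0.0001, 0.0, 0.0629] [-0.0494, -0.0106, -0.0061]
[-0.0001, 0.0, 0.0629] [-0.0499, -0.0074, -0.0061]
[-0.0, 0.0, 0.0619] [-0.0457, -0.0236, 0.0012]
[-0.0, 0.0, 0.0619] [-0.047, -0.0207, 0.0013]
[-0.0, 0.0, 0.0619] [-0.0482, -0.0178, 0.0013]
[-0.0, 0.0, 0.0619] [-0.0492, -0.0148, 0.0013]
[-0.0, 0.0, 0.0619] [-0.05, -0.0117, 0.0013]
[-0.0, 0.0, 0.0619] [-0.0507, -0.0086, 0.0013]
[-0.0, 0.0, 0.0619] [-0.0511, -0.0054, 0.0012]
[-0.0, 0.0, 0.0619] [-0.0513, -0.0023, 0.0012]
[0.0, 0.0, -0.0] [0.0115, 0.0407, 0.0]
[0.0, 0.0, -0.0] [0.0115, 0.0407, 0.0]
[0.0, 0.0, -0.0] [0.0115, 0.0407, 0.0]
[0.0, 0.0, -0.0] [0.0115, 0.0407, 0.0]
[748.95891921 283.13751606   0.        ]
```

Emit:
{"api": "play_rows", "payload": {"plan": [[[0,0,0.063,-0.04,-0.031,-0.006,-1],[0,0,0.063,-0.042,-0.028,-0.006,-1],[0,0,0.063,-0.044,-0.025,-0.006,-1],[0,0,0.063,-0.045,-0.022,-0.006,-1],[0,0,0.063,-0.046,-0.02,-0.006,-1],[0,0,0.063,-0.048,-0.017,-0.006,-1],[0,0,0.063,-0.049,-0.014,-0.006,-1],[0,0,0.063,-0.049,-0.01,-0.006,-1]]]}}

```text
time_s: 1.1
tool_pos: [477.7, 243.6, 253.6]
orientation: [0.462, 0.887, -0.0, -0.0]
force: [0.4, -0.4, 0.7]
width: 17.5
gripper_force: 0.0
```

Run:
```python
from h import *
s=r.sense(); print(s["time_s"],np.round(s["tool_pos"]),np.round(s["orientation"],3),np.round(s["joints"],2),s["width"])
b=rows((530,-210,250),down(.055),9); b=rows((690,-155,250),down(.055),4,*b)
```

```text
1.1 [478. 244. 254.] [ 0.462  0.887 -0.    -0.   ] [-0.89  0.16  0.33  1.87 -0.06  1.12  0.08] 17.52752903284086
[-0.0, -0.0, 0.0617] [-0.0446, -0.0241, 0.0004]
[-0.0, -0.0, 0.0617] [-0.046, -0.0213, 0.0004]
[-0.0, -0.0, 0.0617] [-0.0473, -0.0184, 0.0004]
[-0.0, -0.0, 0.0617] [-0.0483, -0.0155, 0.0004]
[-0.0, -0.0, 0.0617] [-0.0492, -0.0125, 0.0004]
[-0.0, -0.0, 0.0617] [-0.0499, -0.0094, 0.0004]
[-0.0, -0.0, 0.0617] [-0.0503, -0.0063, 0.0004]
[-0.0, -0.0, 0.0617] [-0.0506, -0.0032, 0.0004]
[-0.0, -0.0, 0.0617] [-0.0507, -0.0001, 0.0004]
[-0.0, 0.0, -0.0] [0.0115, 0.0407, -0.0]
[-0.0, 0.0, -0.0] [0.0115, 0.0407, -0.0]
[-0.0, 0.0, -0.0] [0.0115, 0.0407, -0.0]
[-0.0, 0.0, -0.0] [0.0115, 0.0407, -0.0]
```

Emit:
{"api": "play_rows", "payload": {"plan": [[[0,0,0.062,-0.045,-0.024,0,-1],[0,0,0.062,-0.046,-0.021,0,-1],[0,0,0.062,-0.047,-0.018,0,-1],[0,0,0.062,-0.048,-0.015,0,-1],[0,0,0.062,-0.049,-0.012,0,-1],[0,0,0.062,-0.05,-0.009,0,-1],[0,0,0.062,-0.05,-0.006,0,-1],[0,0,0.062,-0.05,-0.003,0,-1]]]}}

```text
time_s: 2.1
tool_pos: [526.3, -157.1, 253.4]
orientation: [0.666, 0.746, 0.0, -0.0]
force: [0.7, -0.2, -0.4]
width: 0.4
gripper_force: 0.0
```

Emit:
{"api": "play_rows", "payload": {"plan": [[[0,0,0.062,-0.02,0.02,0,-1],[0,0,0,0.01,0.04,0,-1],[0,0,0,0.005,0.04,0,-1],[0,0,0,0.005,0.04,0,-1],[0,0,0,0,0,0,-1]]]}}

```text
time_s: 2.72
tool_pos: [669.1, -145.3, 251.9]
orientation: [0.687, 0.727, -0.001, -0.0]
force: [-1.3, -0.4, -0.6]
width: 0.6
gripper_force: 0.0
```

Run:
```python
from h import *
s=r.sense(); print(s["time_s"],np.round(s["tool_pos"],1),np.round(s["orientation"],3),np.round(s["joints"],2),s["width"])
c=capture("wrist"); crop(c["color"][:,:,::-1],0,0,560,420,1,"pics/w1.png"); np.savez("w1.npz",camera_matrix=c["camera_matrix"],pose=c["pose"]); print(np.round(c["camera_matrix"],1),np.round(c["pose"],3))
```

```text
2.725 [ 669.1 -145.3  251.9] [ 0.687  0.727 -0.001 -0.   ] [-0.33  0.47  0.65  1.55 -0.3   1.22  0.42] 0.5946266831675495
[[289.3   0.  283.1]
 [  0.  289.3 212.9]
 [  0.    0.    1. ]] [[ 9.98000e-01 -5.40000e-02 -1.30000e-02  6.65612e+02]
 [ 5.60000e-02  9.66000e-01  2.52000e-01 -7.20650e+01]
 [-1.00000e-03 -2.52000e-01  9.68000e-01  4.31030e+02]
 [ 0.00000e+00  0.00000e+00  0.00000e+00  1.00000e+00]]
```

View pics/w1.png

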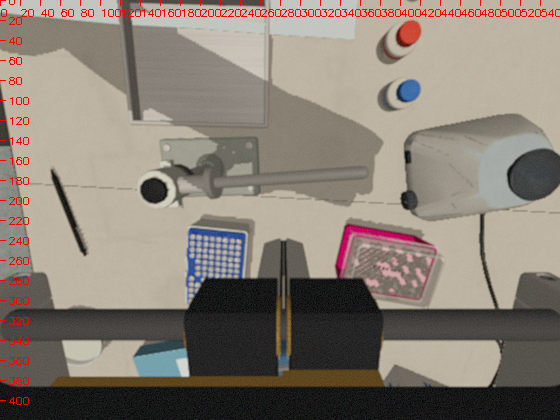

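Run:
```python
from h import *
c=dict(np.load("w1.npz"))
h=atz(c,154,189,201); t=atz(c,366,172,211); print(h,t)
d=(t-h)[:2]; print(np.hypot(*d),np.arctan2(d[1],d[0]))
for uv in((160,140),(257,136),(260,193)): print(atz(c,*uv,12))
print("tcp",proj(c,(669,-145,252)))
print(proj(c,(560,-122,201)),proj(c,(728,-95.5,211)))
```

```text
[ 563.83753478 -117.95613425  201.        ] [729.47004713 -93.85039098 211.        ]
167.37746564286888 0.14452282214878376
[492.57906374 -85.20175328  12.        ]
[628.50337229 -72.15369171  12.        ]
[ 635.59540433 -152.88964303   12.        ]
tcp [282.38701376 251.3664208 ]
[149.51431884 193.67529966] [363.79515595 174.06811002]
```

```bash
cat >> h.py <<'E'
def arc(ths,rho,e,c=(562,-119.5)):
    "tool-axes steps that bring the TCP behind the rod at successive rod angles"
    s=r.sense(); p=np.array(s["tool_pos"]); R=Ro.from_quat(s["orientation"])
    for t in ths:
        q=np.array([c[0]+rho*np.cos(t)+e*np.sin(t),c[1]+rho*np.sin(t)-e*np.cos(t),p[2]])
        print(round(t,2),np.round(R.inv().apply(q-p)/1000,4).tolist()); p=q
E
python3 - <<'E'
from h import *
arc([-.1,.05]+list(np.linspace(.15,1.4,15)),115,15)
E
```

```text
-0.1 [0.0001, 0.0073, -0.0]
0.05 [0.017, 0.0036, -0.0]
0.15 [0.0116, 0.001, -0.0]
0.24 [0.0104, -0.0001, -0.0]
0.33 [0.0103, -0.001, -0.0]
0.42 [0.0102, -0.0019, -0.0]
0.51 [0.01, -0.0028, -0.0]
0.6 [0.0097, -0.0037, 0.0]
0.69 [0.0093, -0.0046, 0.0]
0.78 [0.0088, -0.0054, 0.0]
0.86 [0.0083, -0.0061, 0.0]
0.95 [0.0078, -0.0069, 0.0]
1.04 [0.0071, -0.0075, 0.0]
1.13 [0.0064, -0.0081, 0.0]
1.22 [0.0057, -0.0087, 0.0]
1.31 [0.0049, -0.0091, 0.0]
1.4 [0.004, -0.0095, 0.0]
```

Emit:
{"api": "play_rows", "payload": {"plan": [[[0,0,0,0,0,0.024,-1],[0,0,0,0,0,0.024,-1],[0,0,0,0,0,0.024,-1],[0,0,0,0,0,0,-1]]]}}

```text
time_s: 3.28
tool_pos: [665.7, -146.8, 180.3]
orientation: [0.688, 0.726, -0.001, -0.001]
force: [-0.7, -0.2, 0.5]
width: 0.5
gripper_force: 0.0
```

Emit:
{"api": "play_rows", "payload": {"plan": [[[0,0,0,0.002,0.011,0,-1],[0,0,0,0.017,0.003,0,-1],[0,0,0,0.011,0.001,0,-1],[0,0,0,0.01,0,0,-1],[0,0,0,0.01,-0.001,0,-1],[0,0,0,0.01,-0.002,0,-1],[0,0,0,0.01,-0.003,0,-1],[0,0,0,0.01,-0.004,0,-1]]]}}

```text
time_s: 4.28
tool_pos: [667.8, -66.0, 181.5]
orientation: [0.688, 0.726, -0.0, 0.0]
force: [-0.2, -2.5, 0.4]
width: 0.7
gripper_force: 0.8
```

Emit:
{"api": "play_rows", "payload": {"plan": [[[0,0,0,0.009,-0.005,0,-1],[0,0,0,0.009,-0.005,0,-1],[0,0,0,0.008,-0.006,0,-1],[0,0,0,0.008,-0.007,0,-1],[0,0,0,0.007,-0.008,0,-1],[0,0,0,0.006,-0.008,0,-1]]]}}

```text
time_s: 5.03
tool_pos: [626.0, -21.3, 181.5]
orientation: [0.688, 0.726, 0.0, 0.0]
force: [1.3, -2.4, 0.4]
width: 0.7
gripper_force: 0.8
```

Run:
```python
from h import *
s=r.sense(); print(np.round(s["tool_pos"],1),np.round(s["force"],2))
arc(list(np.arange(1.22,1.75,.04)),115,15)
```

```text
[626.  -21.3 181.5] [ 1.35 -2.41  0.36]
1.22 [0.0052, -0.0102, -0.0]
1.26 [0.0023, -0.004, -0.0]
1.3 [0.0021, -0.0041, -0.0]
1.34 [0.002, -0.0042, -0.0]
1.38 [0.0018, -0.0043, -0.0]
1.42 [0.0016, -0.0044, -0.0]
1.46 [0.0014, -0.0044, -0.0]
1.5 [0.0013, -0.0045, -0.0]
1.54 [0.0011, -0.0045, -0.0]
1.58 [0.0009, -0.0046, -0.0]
1.62 [0.0007, -0.0046, -0.0]
1.66 [0.0005, -0.0046, -0.0]
1.7 [0.0003, -0.0046, -0.0]
1.74 [0.0002, -0.0046, -0.0]
```

Emit:
{"api": "play_rows", "payload": {"plan": [[[0,0,0,0.005,-0.01,0,-1],[0,0,0,0.004,-0.008,0,-1],[0,0,0,0.002,-0.004,0,-1],[0,0,0,0.002,-0.004,0,-1],[0,0,0,0.002,-0.004,0,-1],[0,0,0,0.001,-0.004,0,-1]]]}}

```text
time_s: 5.78
tool_pos: [591.6, -7.5, 181.5]
orientation: [0.688, 0.726, -0.0, 0.0]
force: [-0.1, -0.4, 0.4]
width: 0.7
gripper_force: 0.6
```

Emit:
{"api": "play_rows", "payload": {"plan": [[[0,0,0,0.001,-0.004,0,-1],[0,0,0,0.001,-0.003,0,-1],[0,0,0,0.001,-0.002,0,-1]]]}}

```text
time_s: 6.15
tool_pos: [582.5, -5.0, 181.5]
orientation: [0.688, 0.726, 0.0, 0.0]
force: [0.7, -0.1, -0.2]
width: 0.4
gripper_force: 0.6
```

Emit:
{"api": "play_rows", "payload": {"plan": [[[0,0,0,0,-0.002,0,-1],[0,0,0,0,-0.002,0,-1],[0,0,0,0,-0.002,0,-1]]]}}

```text
time_s: 6.52
tool_pos: [576.5, -5.3, 181.5]
orientation: [0.688, 0.726, 0.0, -0.0]
force: [1.1, 0.1, 0.9]
width: 0.5
gripper_force: 0.6
```

Run:
```python
from h import *
s=r.sense(); print(s["time_s"],np.round(s["tool_pos"],1),np.round(s["force"],2))
c=capture("wrist"); crop(c["color"][:,:,::-1],0,0,560,420,1,"pics/w2.png"); np.savez("w2.npz",camera_matrix=c["camera_matrix"],pose=c["pose"])
```

```text
6.525 [576.5  -5.3 181.5] [1.08 0.08 0.94]
```

View pics/w2.png

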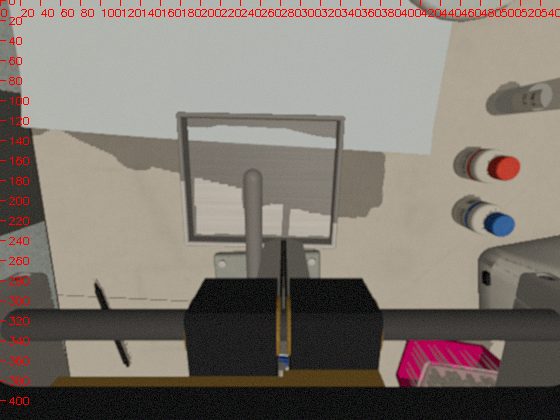

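The rod's tip is at (253,174) over the tray, with the fingers (280,245) just to its right. I'll compute its angle.

Run:
```python
from h import *
c=dict(np.load("w2.npz"))
t=atz(c,253,172,211); print(t, np.arctan2(*(t[:2]-[562,-119.5])[::-1]))
t2=atz(c,254.5,250,195); print(t2)
```

```text
[558.36740601  49.9204926  211.        ] 1.5922343323987191
[5.59043714e+02 4.85840309e-01 1.95000000e+02]
```

Emit:
{"api": "play_rows", "payload": {"plan": [[[0,0,0,0,-0.002,0,-1],[0,0,0,0,-0.002,0,-1],[0,0,0,0,-0.002,0,-1]]]}}

```text
time_s: 6.95
tool_pos: [570.5, -5.7, 181.5]
orientation: [0.688, 0.726, 0.0, -0.0]
force: [1.8, 1.8, -0.3]
width: 0.3
gripper_force: 0.7
```

Emit:
{"api": "play_rows", "payload": {"plan": [[[0,0,0,0,-0.002,0,-1],[0,0,0,0,-0.001,0,-1],[0,0,0,0,0,0,-1]]]}}

```text
time_s: 7.32
tool_pos: [569.7, -5.7, 181.9]
orientation: [0.688, 0.726, 0.001, 0.002]
force: [15.3, 1.1, -10.4]
width: 0.4
gripper_force: 7.6
```

Emit:
{"api": "play_rows", "payload": {"plan": [[[0,0,0,0,-0.001,0,-1],[0,0,0,0,-0.001,0,-1],[0,0,0,0,-0.001,0,-1]]]}}

```text
time_s: 7.7
tool_pos: [569.3, -5.8, 182.3]
orientation: [0.688, 0.726, 0.003, 0.004]
force: [35.8, 0.9, -24.8]
width: 0.8
gripper_force: 17.7
```

Emit:
{"api": "play_rows", "payload": {"plan": [[[0,0,0,0,-0.001,0,-1],[0,0,0,0,-0.001,0,-1],[0,0,0,0,-0.001,0,-1]]]}}

```text
time_s: 8.07
tool_pos: [568.9, -5.8, 182.7]
orientation: [0.687, 0.726, 0.005, 0.006]
force: [54.4, -0.0, -39.8]
width: 0.6
gripper_force: 26.6
```

The arm met its stop. I chained three calls and pressed harder than intended, so I'm backing off now.

Emit:
{"api": "play_rows", "payload": {"plan": [[[0,0,0,0,0.006,0,-1],[0,0,0,0,0.03,0,-1],[0,0,0,0,0.03,-0.03,-1],[0,0,0,0,0,-0.06,-1],[0,0,0,0.0,0,-0.05,-1],[0,0,0,-0.03,0,0,-1],[0,0,0,0,0,0,-1]]]}}

```text
time_s: 8.95
tool_pos: [628.8, -35.2, 322.0]
orientation: [0.689, 0.725, -0.0, 0.0]
force: [-0.6, -0.2, 0.4]
width: 0.6
gripper_force: 0.0
```

Run:
```python
from h import *
s=r.sense(); print(s["time_s"],np.round(s["tool_pos"],1),np.round(s["force"],2))
c=capture("wrist"); cv2.imwrite("pics/w3full.png",c["color"][:,:,::-1]); crop(c["color"][:,:,::-1],130,70,200,150,4,"pics/w3.png"); np.savez("w3.npz",camera_matrix=c["camera_matrix"],pose=c["pose"])
```

```text
8.95 [628.8 -35.2 322. ] [-0.55 -0.23  0.45]
```

View pics/w3.png

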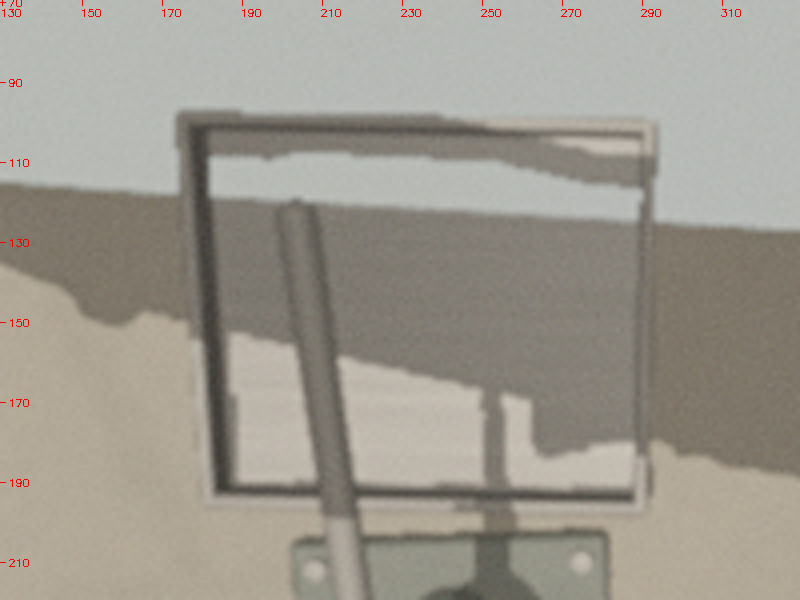

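Emit:
{"api": "play_rows", "payload": {"plan": [[[0,0,0,-0.04,-0.022,0,-1],[0,0,0,-0.04,-0.022,0,-1],[0,0,0,-0.04,-0.022,0,-1],[0,0,0,0,0,0,-1],[0,0,0,0,0,0,-1]]]}}

```text
time_s: 9.62
tool_pos: [570.0, -154.8, 321.1]
orientation: [0.687, 0.726, -0.0, -0.0]
force: [0.6, 0.3, 1.0]
width: 0.3
gripper_force: 0.0
```

Run:
```python
from h import *
s=r.sense(); print(s["time_s"],np.round(s["tool_pos"],1),np.round(s["qvel"],3))
c=capture("wrist"); cv2.imwrite("pics/w4full.png",c["color"][:,:,::-1]); crop(c["color"][:,:,::-1],210,70,140,150,4,"pics/w4.png"); np.savez("w4.npz",camera_matrix=c["camera_matrix"],pose=c["pose"])
print(proj(c,(562,-119.5,201)),proj(c,(555,50,211)))
```

```text
9.625 [ 570.  -154.8  321.1] [-0.013  0.009 -0.009 -0.007 -0.002  0.002  0.001]
[276.92717809 175.2666661 ] [278.26188093 -22.2195402 ]
```

View pics/w4.png

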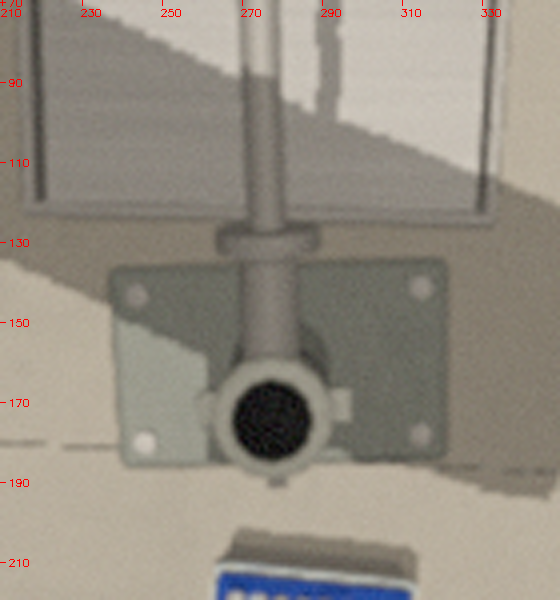

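Run:
```python
from h import *
from scipy.optimize import least_squares,brentq
def centers(name,vs,guess):
    g=cv2.GaussianBlur(cv2.imread(name,0),(1,5),0).astype(float); out=[]
    for v in vs:
        u0=guess(v); us=np.arange(u0-9,u0+9.01,.1); row=np.interp(us,np.arange(g.shape[1]),g[v])
        # edges by max |gradient| each side
        gr=np.abs(np.gradient(row)); L=(us<u0-2); Rr=us>u0+2
        w=gr**2; out.append(((us[L]*w[L]).sum()/w[L].sum()/2+(us[Rr]*w[Rr]).sum()/w[Rr].sum()/2,v))
    return np.array(out)
obs=[]
for n,vs,g in(("4",range(6,120,3),lambda v:274.6+(v-69.5)*2/55),("3",range(125,186,3),lambda v:203.9+(v-120)*10.6/69.5)):
    c=dict(np.load(f"w{n}.npz")); pts=centers(f"pics/w{n}full.png",vs,g)
    k=np.polyfit(pts[:,1],pts[:,0],1); e=pts[:,0]-np.polyval(k,pts[:,1]); pts=pts[abs(e)<1]; k=np.polyfit(pts[:,1],pts[:,0],1)
    print(n,len(pts),np.round(k,4),e.std(),np.round(pts[::5],1).tolist())
    v=np.array([vs[0],vs[-1]]); u=np.polyval(k,v)
    o,d1=ray(c,u[0],v[0]);_,d2=ray(c,u[1],v[1]); N=np.cross(d1,d2); N/=np.linalg.norm(N)
    f=lambda t:N@[np.cos(.2094)*np.cos(t),np.cos(.2094)*np.sin(t),np.sin(.2094)]
    t=brentq(f,1.3,1.9); x=o[0]-(N[1]*(-119.5-o[1])+N[2]*(175-o[2]))/N[0]
    print("theta",t,"root x at y=-119.5:",x, "x at tip:",o[0]-(N[1]*(51.2-o[1])+N[2]*(211.4-o[2]))/N[0])
    obs.append((o,N))
def res(q):
    t,x=q; d=np.array([np.cos(.2094)*np.cos(t),np.cos(.2094)*np.sin(t),np.sin(.2094)])
    return [N@(np.array([x,-119.5,175])+d*s-o) for o,N in obs for s in(50,175)]
q=least_squares(res,[1.6,562]); print(q.x,q.fun)
c4=dict(np.load("w4.npz")); print("hub",atz(c4,277.25,174.5,201)); c3=dict(np.load("w3.npz")); print("tip",atz(c3,203.6,120,212))
```

```text
4 38 [3.730000e-02 2.716878e+02] 0.13968348547948037 [[271.8, 6.0], [272.5, 21.0], [272.9, 36.0], [273.7, 51.0], [274.0, 66.0], [274.8, 81.0], [275.8, 96.0], [275.8, 111.0]]
theta 1.6540011400562478 root x at y=-119.5: 562.8020388438133 x at tip: 548.5660616180791
3 21 [1.381000e-01 1.871858e+02] 0.11507846609308806 [[204.4, 125.0], [206.7, 140.0], [208.7, 155.0], [210.6, 170.0], [212.9, 185.0]]
theta 1.6423244912952628 root x at y=-119.5: 561.240095142801 x at tip: 549.0172667613554
[  1.64835908 562.04847866] [ 0.47462701 -0.21505196 -0.49144148  0.22248316]
hub [ 562.29409999 -118.6911123   201.        ]
tip [549.13205049  50.34133516 212.        ]
```

Run:
```python
from h import *
b=rows((470,150,290),down(.6),8); b=rows((530,318,290),down(1.02),5,*b)
```

```text
[-0.0001, -0.0001, -0.068] [0.0387, -0.0104, 0.0039]
[-0.0001, -0.0001, -0.068] [0.0393, -0.0077, 0.0039]
[-0.0001, -0.0001, -0.068] [0.0397, -0.005, 0.0039]
[-0.0001, -0.0001, -0.068] [0.04, -0.0023, 0.0039]
[-0.0001, -0.0001, -0.068] [0.0401, 0.0004, 0.0039]
[-0.0001, -0.0001, -0.068] [0.0399, 0.0031, 0.0039]
[-0.0001, -0.0001, -0.068] [0.0396, 0.0058, 0.0039]
[-0.0001, -0.0001, -0.068] [0.0391, 0.0085, 0.0039]
[0.0, 0.0, -0.084] [0.021, 0.0289, -0.0]
[0.0, 0.0, -0.084] [0.0185, 0.0305, 0.0]
[0.0, 0.0, -0.084] [0.0158, 0.032, 0.0]
[0.0, 0.0, -0.084] [0.0131, 0.0332, 0.0]
[0.0, 0.0, -0.084] [0.0103, 0.0342, 0.0]
```

Emit:
{"api": "play_rows", "payload": {"plan": [[[0,0,-0.068,0.039,-0.01,0.004,-1],[0,0,-0.068,0.039,-0.008,0.004,-1],[0,0,-0.068,0.04,-0.005,0.004,-1],[0,0,-0.068,0.04,-0.002,0.004,-1],[0,0,-0.068,0.04,0,0.004,-1],[0,0,-0.068,0.04,0.003,0.004,-1],[0,0,-0.068,0.04,0.006,0.004,-1],[0,0,-0.068,0.039,0.008,0.004,-1]]]}}

```text
time_s: 10.68
tool_pos: [468.8, 151.5, 289.2]
orientation: [0.465, 0.885, -0.0, -0.0]
force: [0.6, -0.1, -0.3]
width: 0.0
gripper_force: 0.0
```

Emit:
{"api": "play_rows", "payload": {"plan": [[[0,0,-0.084,0.021,0.029,0,0],[0,0,-0.084,0.018,0.03,0,0],[0,0,-0.084,0.016,0.032,0,0],[0,0,-0.084,0.013,0.033,0,0],[0,0,-0.084,0.01,0.034,0,0],[0,0,0,0,0,0,0],[0,0,0,0,0,0,0]]]}}

```text
time_s: 11.55
tool_pos: [529.4, 316.1, 288.9]
orientation: [0.273, 0.962, -0.001, -0.0]
force: [-0.4, -1.1, -0.0]
width: 47.1
gripper_force: 0.0
```

Run:
```python
from h import *
s=r.sense(); print(s["time_s"],np.round(s["tool_pos"],1),np.round(s["joints"],3),s["width"])
c=capture("wrist"); cv2.imwrite("pics/w5full.png",c["color"][:,:,::-1]); crop(c["color"][:,:,::-1],160,60,240,200,3,"pics/w5.png"); np.savez("w5.npz",camera_matrix=c["camera_matrix"],pose=c["pose"])
print(proj(c,(478,350,112)))
```

```text
11.55 [529.4 316.1 288.9] [-0.925  0.277  0.354  1.656 -0.1    1.228  0.469] 47.06567893376478
[284.45502045 147.26603488]
```

View pics/w5.png

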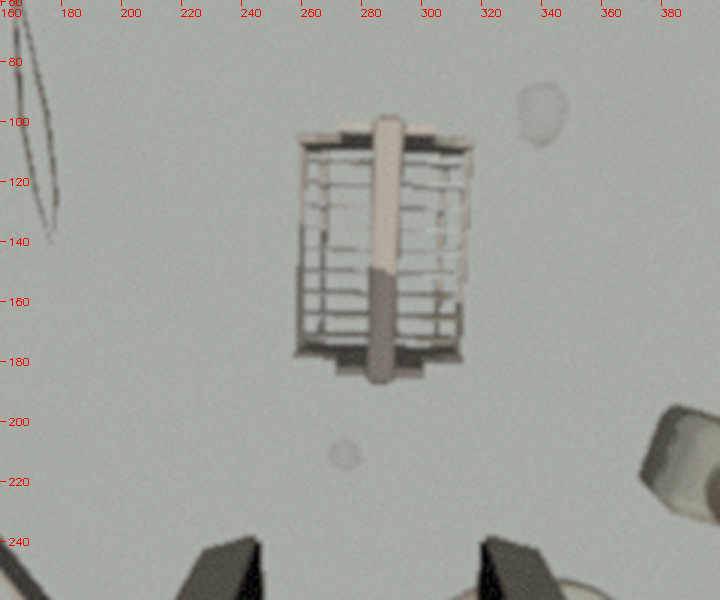

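Run:
```python
from h import *
c=dict(np.load("w5.npz"))
a=atz(c,289.2,98.5,112);b=atz(c,286.6,186.5,112); print(a,b,np.linalg.norm(a-b),(a+b)/2,np.arctan2(*(a-b)[:2][::-1]))
m=(a+b)/2; yaw=np.arctan2(*(a-b)[:2][::-1])-np.pi/2; print("yaw",yaw)
q=rows((m[0],m[1],135),down(yaw),4); rows((m[0],m[1],84),down(yaw),2,*q)
```

```text
[434.14923511 383.4185673  112.        ] [519.89641004 327.33863237 112.        ] 102.45748928320789 [477.02282257 355.37859983 112.        ] 2.562400143574682
yaw 0.9916038167797856
[-0.0002, -0.0, 0.0065] [0.0164, 0.0016, 0.0386]
[-0.0002, -0.0, 0.0065] [0.0164, 0.0015, 0.0386]
[-0.0002, -0.0, 0.0065] [0.0164, 0.0014, 0.0386]
[-0.0002, -0.0, 0.0065] [0.0164, 0.0012, 0.0386]
[0.0, 0.0, -0.0] [0.0, -0.0, 0.0255]
[0.0, 0.0, -0.0] [0.0, -0.0, 0.0255]
```

Emit:
{"api": "play_rows", "payload": {"plan": [[[0,0,0.0065,0.0164,0.0016,0.038,0],[0,0,0.0065,0.0164,0.0015,0.038,0],[0,0,0.0065,0.0164,0.0014,0.038,0],[0,0,0.0065,0.0164,0.0012,0.038,0],[0,0,0,0,0,0.026,0],[0,0,0,0,0,0.026,0],[0,0,0,0,0,0,0],[0,0,0,0,0,0,0]]]}}

```text
time_s: 12.6
tool_pos: [478.0, 355.5, 86.6]
orientation: [0.286, 0.958, 0.0, 0.0]
force: [0.3, 0.8, 0.3]
width: 46.7
gripper_force: 0.0
```

Run:
```python
from h import *
s=r.sense(); print(np.round(s["tool_pos"],1),np.round(s["force"],2),s["width"])
rows((477,355.4,84),down(.9916),1)
```

```text
[478.  355.5  86.6] [0.33 0.83 0.26] 46.726603341274284
[0.001, 0.0003, -0.0003] [0.0007, -0.0007, 0.0026]
```

Emit:
{"api": "play_rows", "payload": {"plan": [[[0,0,0,0.001,-0.001,0.003,0],[0,0,0,0,0,0,-1],[0,0,0,0,0,0,-1],[0,0,0,0,0,0,-1],[0,0,0,0,0,0,-1],[0,0,0,0,0,0,-1],[0,0,0,0,0,0,-1]]], "force": 35}}

```text
time_s: 13.48
tool_pos: [476.2, 355.3, 82.5]
orientation: [0.285, 0.958, 0.0, 0.0]
force: [-0.4, 0.1, 0.8]
width: 11.5
gripper_force: 35.0
```

Run:
```python
from h import *
s=r.sense(); print(s["time_s"],np.round(s["tool_pos"],1),np.round(s["orientation"],4),np.round(s["force"],2),s["width"],s["gripper_force"])
```

```text
13.475 [476.2 355.3  82.5] [2.854e-01 9.584e-01 1.000e-04 0.000e+00] [-0.41  0.07  0.75] 11.536425487559006 34.99951422214508
```

```bash
cat >> h.py <<'E'
TH,ROOT=1.648,np.array([562.,-119.2,175.]); AL=np.radians(12)
U=np.array([np.cos(AL)*np.cos(TH),np.cos(AL)*np.sin(TH),np.sin(AL)])
RH=down(TH-np.pi/2,AL)
def tcp(s,up=0,lat=0): return ROOT+s*U+RH.apply([0,lat,-16.5-up])
E
python3 - <<'E'
from h import *
print(U,RH.as_matrix()[:,0],tcp(245),tcp(102))
b=rows((476,352,200),Ro.from_quat(r.sense()["orientation"]),4)
b=rows((515,180,262),down(TH-np.pi/2),8,*b); b=rows(tcp(250),RH,6,*b)
E
```

```text
[-0.07544159  0.97523397  0.20791169] [-0.07544159  0.97523397  0.20791169] [543.7813975  116.31199824 242.07779966] [554.56954512 -23.14645938 212.34642788]
[0.0, 0.0, 0.0] [-0.0004, -0.0007, -0.0294]
[0.0, 0.0, 0.0] [-0.0004, -0.0007, -0.0294]
[0.0, 0.0, 0.0] [-0.0004, -0.0007, -0.0294]
[0.0, 0.0, 0.0] [-0.0004, -0.0007, -0.0294]
[0.0, -0.0, 0.1143] [-0.0158, -0.0153, -0.0078]
[0.0, -0.0, 0.1143] [-0.0175, -0.0134, -0.0078]
[0.0, -0.0, 0.1143] [-0.0189, -0.0113, -0.0078]
[0.0, -0.0, 0.1143] [-0.0201, -0.0091, -0.0078]
[0.0, -0.0, 0.1143] [-0.021, -0.0068, -0.0078]
[0.0, -0.0, 0.1143] [-0.0216, -0.0043, -0.0078]
[0.0, -0.0, 0.1143] [-0.022, -0.0018, -0.0078]
[0.0, -0.0, 0.1143] [-0.022, 0.0007, -0.0078]
[-0.0, 0.0349, 0.0] [-0.0101, 0.004, 0.0031]
[-0.0, 0.0349, 0.0] [-0.0102, 0.004, 0.0028]
[-0.0, 0.0349, 0.0] [-0.0103, 0.004, 0.0024]
[-0.0, 0.0349, 0.0] [-0.0104, 0.004, 0.0021]
[-0.0, 0.0349, 0.0] [-0.0105, 0.004, 0.0017]
[-0.0, 0.0349, 0.0] [-0.0105, 0.004, 0.0013]
```

Emit:
{"api": "play_rows", "payload": {"plan": [[[0,0,0,0,0,-0.015,-1],[0,0,0,0,0,-0.03,-1],[0,0,0,0,0,-0.035,-1],[0,0,0,0,0,-0.035,-1]]]}}

```text
time_s: 13.98
tool_pos: [476.0, 355.0, 199.4]
orientation: [0.285, 0.958, -0.0, 0.0]
force: [0.4, -0.5, -3.0]
width: 11.7
gripper_force: 35.0
```

Emit:
{"api": "play_rows", "payload": {"plan": [[[0,0,0.114,-0.016,-0.015,-0.008,-1],[0,0,0.114,-0.017,-0.013,-0.008,-1],[0,0,0.114,-0.019,-0.011,-0.008,-1],[0,0,0.114,-0.02,-0.009,-0.008,-1],[0,0,0.114,-0.021,-0.007,-0.008,-1],[0,0,0.114,-0.022,-0.004,-0.008,-1],[0,0,0.114,-0.022,-0.002,-0.008,-1],[0,0,0.114,-0.022,0,-0.008,-1]]]}}

```text
time_s: 14.98
tool_pos: [515.2, 183.0, 262.5]
orientation: [0.68, 0.733, 0.0, -0.0]
force: [-0.9, 0.5, -2.6]
width: 11.6
gripper_force: 35.0
```

Emit:
{"api": "play_rows", "payload": {"plan": [[[0,0.035,0,-0.01,0.004,0.003,-1],[0,0.035,0,-0.01,0.004,0.003,-1],[0,0.035,0,-0.01,0.004,0.002,-1],[0,0.035,0,-0.01,0.004,0.002,-1],[0,0.035,0,-0.01,0.004,0.002,-1],[0,0.035,0,-0.01,0.004,0.001,-1],[0,0,0,0,0,0,-1],[0,0,0,0,0,0,-1]]]}}

```text
time_s: 15.98
tool_pos: [543.7, 127.7, 243.7]
orientation: [0.674, 0.731, 0.071, -0.077]
force: [-0.9, 0.5, -2.5]
width: 11.5
gripper_force: 35.0
```

Run:
```python
from h import *
s=r.sense(); print(s["time_s"],np.round(s["tool_pos"],1),np.round(s["force"],2),np.round(s["wrist_torque"],2),s["width"],np.round(s["joints"],2))
print(tcp(240),tcp(200))
rows(tcp(240),RH,2)
```

```text
15.975 [543.7 127.7 243.7] [-0.9   0.53 -2.5 ] [-0.36  0.    0.02] 11.490144769546674 [-0.72  0.22  0.59  1.87 -0.37  1.1   0.12]
[544.15860546 111.43582839 241.03824121] [547.17626913  72.42646962 232.72177358]
[-0.0003, -0.0001, 0.0016] [-0.0082, -0.0004, -0.0004]
[-0.0003, -0.0001, 0.0016] [-0.0082, -0.0004, -0.0004]
```

Emit:
{"api": "play_rows", "payload": {"plan": [[[0,0,0.0016,-0.008,0,0,-1],[0,0,0.0016,-0.008,0,-0.001,-1],[0,0,0,-0.004,0,0,-1],[0,0,0,0,0,0,-1],[0,0,0,0,0,0,-1]]]}}

```text
time_s: 16.6
tool_pos: [545.5, 107.7, 240.1]
orientation: [0.676, 0.73, 0.071, -0.077]
force: [-0.1, 0.6, -1.9]
width: 11.7
gripper_force: 35.0
```

```bash
cat >> h.py <<'E'
def st():
    s=r.sense(); p=np.array(s["tool_pos"]); R=Ro.from_quat(s["orientation"])
    e=RH.inv().apply(p-tcp(0)); print("t",round(s["time_s"],2),"s %.1f lat %.1f down %.1f"%tuple(e),"rot",np.round((RH.inv()*R).as_rotvec(),4),"F tool",np.round(R.inv().apply(s["force"]),2),"T",np.round(R.inv().apply(s["wrist_torque"]),2),"w",round(s["width"],1))
E
python3 - <<'E'
from h import *
st()
c=capture("wrist"); cv2.imwrite("pics/w6full.png",c["color"][:,:,::-1])
c=capture("scene"); cv2.imwrite("pics/s6full.png",c["color"][:,:,::-1])
st()
E
```

```text
t 16.6 s 236.1 lat 1.0 down 0.1 rot [0.0007 0.0006 0.0004] F tool [ 0.21 -0.02  1.98] T [ 0.04 -0.37 -0.01] w 11.7
t 16.7 s 236.1 lat 1.0 down 0.1 rot [0.0007 0.0006 0.0003] F tool [-0.01  0.    2.67] T [ 0.11 -0.43  0.02] w 11.8
```

Emit:
{"api": "play_rows", "payload": {"plan": [[[0,0,0,-0.006,-0.001,0,-1],[0,0,0,-0.006,0,0,-1],[0,0,0,-0.006,0,0,-1],[0,0,0,0,0,0,-1]]]}}

```text
time_s: 17.2
tool_pos: [545.9, 89.2, 236.2]
orientation: [0.676, 0.729, 0.071, -0.077]
force: [0.6, 0.0, -2.3]
width: 11.7
gripper_force: 35.0
```

Run:
```python
from h import *
st()
c=capture("wrist"); cv2.imwrite("pics/w6full.png",c["color"][:,:,::-1])
```

```text
t 17.2 s 217.2 lat -0.0 down 0.1 rot [0.0006 0.0003 0.0016] F tool [-0.51  0.61  2.21] T [ 0.05 -0.38  0.02] w 11.7
```

Emit:
{"api": "play_rows", "payload": {"plan": [[[0,0,0,-0.01,0,0,-1],[0,0,0,-0.01,0,0,-1],[0,0,0,-0.01,0,0,-1],[0,0,0,-0.01,0,0,-1],[0,0,0,0,0,0,-1]]]}}

```text
time_s: 17.88
tool_pos: [548.9, 49.9, 227.9]
orientation: [0.676, 0.729, 0.071, -0.077]
force: [0.1, -0.6, -2.9]
width: 11.3
gripper_force: 35.0
```

Run:
```python
from h import *
st()
```

```text
t 17.88 s 176.9 lat -0.1 down 0.1 rot [0.0005 0.0003 0.002 ] F tool [-1.17  0.07  2.75] T [ 0.04 -0.38  0.03] w 11.3
```

Emit:
{"api": "play_rows", "payload": {"plan": [[[0,0,0,-0.01,0,0,-1],[0,0,0,-0.01,0,0,-1],[0,0,0,-0.01,0,0,-1],[0,0,0,-0.01,0,0,-1],[0,0,0,-0.006,0,0,-1],[0,0,0,0,0,0,-1]]]}}

```text
time_s: 18.62
tool_pos: [552.3, 5.5, 218.3]
orientation: [0.676, 0.729, 0.071, -0.077]
force: [0.5, 0.8, -2.8]
width: 12.1
gripper_force: 35.0
```

Run:
```python
from h import *
st()
```

```text
t 18.62 s 131.4 lat -0.1 down 0.1 rot [0.0006 0.0004 0.0013] F tool [0.12 0.61 2.87] T [ 0.09 -0.37  0.05] w 12.1
```

Emit:
{"api": "play_rows", "payload": {"plan": [[[0,0,0,-0.004,0,0,-1],[0,0,0,-0.004,0,0,-1],[0,0,0,-0.004,0,0,-1],[0,0,0,0,0,0,-1]]]}}

```text
time_s: 19.12
tool_pos: [553.2, -6.0, 215.9]
orientation: [0.676, 0.73, 0.071, -0.077]
force: [0.5, 0.5, -2.7]
width: 12.0
gripper_force: 35.0
```

Run:
```python
from h import *
st()
```

```text
t 19.12 s 119.6 lat -0.1 down 0.1 rot [0.0006 0.0004 0.001 ] F tool [-0.15  0.49  2.72] T [ 0.05 -0.46 -0.03] w 12.0
```

Emit:
{"api": "play_rows", "payload": {"plan": [[[0,0,0,-0.004,0,0,-1],[0,0,0,-0.004,0,0,-1],[0,0,0,-0.004,0,0,-1],[0,0,0,-0.003,0,0,-1],[0,0,0,0,0,0,-1]]]}}

```text
time_s: 19.75
tool_pos: [554.3, -20.6, 212.7]
orientation: [0.676, 0.73, 0.071, -0.077]
force: [0.5, 0.5, -2.7]
width: 12.1
gripper_force: 35.0
```

Run:
```python
from h import *
st()
```

```text
t 19.75 s 104.6 lat -0.1 down 0.2 rot [0.0006 0.0005 0.0009] F tool [-0.14  0.59  2.69] T [ 0.05 -0.33  0.03] w 12.1
```

Emit:
{"api": "play_rows", "payload": {"plan": [[[0,0,0,-0.001,0,0,-1],[0,0,0,-0.001,0,0,-1],[0,0,0,0,0,0,-1]]]}}

```text
time_s: 20.12
tool_pos: [554.5, -22.3, 212.4]
orientation: [0.676, 0.73, 0.071, -0.077]
force: [-0.4, -0.1, -2.6]
width: 11.5
gripper_force: 35.0
```

Run:
```python
from h import *
st()
```

```text
t 20.12 s 102.9 lat -0.0 down 0.2 rot [0.0006 0.0005 0.0005] F tool [-0.6  -0.38  2.48] T [ 0.13 -0.42  0.04] w 11.5
```

Emit:
{"api": "play_rows", "payload": {"plan": [[[0,0,0,-0.001,0,0,-1],[0,0,0,0,0,0,-1]]]}}

```text
time_s: 20.38
tool_pos: [554.5, -22.8, 212.3]
orientation: [0.676, 0.73, 0.071, -0.077]
force: [-0.7, 3.4, -0.2]
width: 11.6
gripper_force: 35.0
```

Run:
```python
from h import *
st()
```

```text
t 20.38 s 102.4 lat -0.1 down 0.1 rot [0.0007 0.0012 0.0002] F tool [ 3.37 -0.46  0.89] T [ 0.17  0.55 -0.01] w 11.6
```

Emit:
{"api": "play_rows", "payload": {"plan": [[[0,0,0,-0.001,0,0,-1],[0,0,0,0,0,0,-1]]]}}

```text
time_s: 20.62
tool_pos: [554.6, -22.9, 212.3]
orientation: [0.675, 0.73, 0.072, -0.078]
force: [-2.6, 7.7, 3.4]
width: 11.5
gripper_force: 35.0
```

Run:
```python
from h import *
st()
c=capture("scene"); cv2.imwrite("pics/s6full.png",c["color"][:,:,::-1])
```

```text
t 20.62 s 102.2 lat 0.1 down 0.1 rot [ 0.0008  0.0023 -0.0005] F tool [ 8.45 -1.97 -1.63] T [0.37 1.73 0.05] w 11.5
```

Emit:
{"api": "play_rows", "payload": {"plan": [[[0,0,0,0.001,0,0.001,-1],[0,0,0,0,0,0.001,-1],[0,0,0,0,0,0.001,-1],[0,0,0,0,0,0,-1]]]}}

```text
time_s: 21.18
tool_pos: [554.6, -22.2, 209.3]
orientation: [0.676, 0.73, 0.071, -0.077]
force: [0.1, 5.9, 0.5]
width: 11.6
gripper_force: 35.0
```

Run:
```python
from h import *
st()
```

```text
t 21.18 s 102.3 lat 0.1 down 3.2 rot [0.0005 0.001  0.0002] F tool [5.84 0.53 0.78] T [-0.05  1.02 -0.08] w 11.6
```

Emit:
{"api": "play_rows", "payload": {"plan": [[[0,0,0,0.0003,0,0.0005,-1],[0,0,0,0,0,0,-1]]]}}

```text
time_s: 21.42
tool_pos: [554.6, -22.1, 209.0]
orientation: [0.676, 0.73, 0.071, -0.077]
force: [-0.2, 4.4, 3.1]
width: 11.6
gripper_force: 35.0
```

Run:
```python
from h import *
st()
```

```text
t 21.43 s 102.3 lat 0.1 down 3.5 rot [0.0003 0.0007 0.0004] F tool [ 4.94  0.14 -2.07] T [-0.05  0.9  -0.05] w 11.6
```

Emit:
{"api": "play_rows", "payload": {"plan": [[[0,0,0,0,0,0,-0.6],[0,0,0,0,0,0,-0.5],[0,0,0,0,0,0,-0.3],[0,0,0,0,0,0,-0.3]]], "force": 5}}

```text
time_s: 21.92
tool_pos: [554.4, -22.4, 208.8]
orientation: [0.676, 0.73, 0.071, -0.077]
force: [0.6, -0.4, 0.4]
width: 32.8
gripper_force: 0.0
```

Run:
```python
from h import *
st()
```

```text
t 21.93 s 102.0 lat -0.1 down 3.7 rot [0.0006 0.0004 0.0007] F tool [-0.39  0.59 -0.5 ] T [ 0.08 -0.24  0.04] w 32.8
```

Emit:
{"api": "play_rows", "payload": {"plan": [[[0,0,0,0,0,-0.006,-0.3],[0,0,0,0,0,-0.012,-0.3],[0,0,0,0,0,-0.02,-0.3],[0,0,0,0,0,-0.03,-0.3],[0,0,0,0,0,-0.03,-0.3],[0,0,0,0,0,-0.03,-0.3],[0,0,0,-0.02,-0.03,-0.02,-0.3],[0,0,0,0,0,0,-0.3]]]}}

```text
time_s: 22.92
tool_pos: [527.8, -77.6, 352.3]
orientation: [0.677, 0.728, 0.073, -0.076]
force: [0.4, 0.5, -1.0]
width: 32.5
gripper_force: 0.0
```

Run:
```python
from h import *
st()
t=capture("top"); s=capture("scene"); w=capture("wrist")
a=[cv2.resize(i["color"][y:y+h,x:x+ww,::-1],(400,300),interpolation=cv2.INTER_CUBIC) for i,x,y,ww,h in((s,220,170,160,120),(t,225,160,140,105),(w,0,0,560,420))]
b=cv2.resize(t["color"][120:310,150:403,::-1],(400,300))
cv2.imwrite("pics/fin.png",np.vstack([np.hstack(a[:2]),np.hstack([a[2],b])]))
np.savez("wf.npz",camera_matrix=w["camera_matrix"],pose=w["pose"]); cv2.imwrite("pics/wf.png",w["color"][:,:,::-1])
```

```text
t 22.93 s 80.0 lat -30.9 down -147.8 rot [-0.0038  0.0007  0.0035] F tool [0.26 0.45 1.09] T [ 0.03 -0.24  0.03] w 32.5
```

View pics/fin.png

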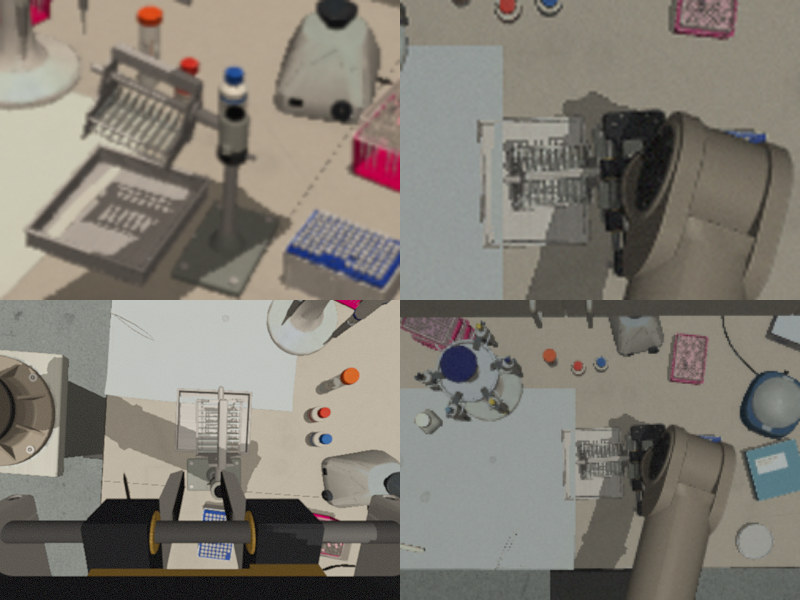

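The rack hangs over the tray with the rod tip showing beyond its far plate, and the other objects are undisturbed. I'll check numerically that the arm is still at its stop.

Run:
```python
from h import *
c=dict(np.load("wf.npz")); g=cv2.imread("pics/wf.png",0)
up=-RH.as_matrix()[:,2]
for s in (54,70,85,100,115,130,150,154,162,172,176):
    p=ROOT+s*U+up*(42.5 if s<=154 else 5); u,v=proj(c,p); i,j=int(round(v)),int(round(u))
    print(s,np.round([u,v],1),g[i,j-14:j+15].tolist())
```

```text
54 [310.1 234. ] [85, 83, 83, 86, 83, 86, 100, 105, 104, 103, 113, 124, 129, 130, 131, 130, 131, 128, 129, 119, 114, 112, 109, 107, 110, 110, 110, 111, 108]
70 [310.4 219.9] [80, 79, 81, 84, 84, 84, 89, 87, 80, 85, 104, 122, 130, 130, 132, 133, 132, 133, 133, 133, 110, 79, 77, 79, 82, 85, 95, 112, 117]
85 [310.8 206.3] [143, 143, 145, 144, 147, 146, 131, 94, 76, 98, 136, 150, 170, 181, 186, 186, 187, 184, 179, 158, 137, 143, 140, 145, 143, 140, 133, 124, 125]
100 [311.1 192.3] [135, 134, 133, 134, 134, 136, 127, 108, 104, 131, 167, 184, 186, 185, 189, 189, 191, 189, 184, 177, 164, 155, 144, 135, 134, 136, 130, 137, 151]
115 [311.4 178. ] [160, 153, 154, 154, 156, 156, 147, 135, 109, 120, 159, 180, 187, 186, 187, 189, 190, 192, 190, 180, 153, 136, 137, 136, 137, 131, 126, 113, 119]
130 [311.8 163.3] [149, 144, 144, 140, 142, 141, 134, 110, 96, 140, 177, 188, 189, 187, 190, 192, 193, 191, 187, 169, 148, 138, 134, 132, 148, 157, 158, 155, 153]
150 [312.2 143.2] [196, 197, 194, 196, 198, 196, 188, 155, 117, 126, 170, 190, 193, 193, 191, 194, 194, 196, 196, 184, 177, 183, 195, 195, 195, 195, 196, 197, 186]
154 [312.3 139.1] [187, 186, 183, 187, 187, 188, 177, 165, 160, 153, 138, 138, 142, 153, 158, 154, 144, 137, 151, 166, 180, 185, 187, 185, 184, 184, 173, 166, 172]
162 [309.2 131.6] [182, 182, 181, 180, 179, 177, 176, 176, 174, 153, 136, 148, 164, 182, 194, 189, 173, 155, 147, 154, 159, 157, 143, 145, 147, 144, 145, 139, 134]
172 [309.4 122.2] [193, 193, 192, 193, 192, 192, 192, 193, 189, 192, 182, 165, 158, 157, 168, 169, 164, 164, 183, 193, 195, 194, 192, 193, 193, 193, 193, 194, 194]
176 [309.5 118.5] [188, 193, 192, 192, 196, 192, 195, 191, 192, 191, 193, 193, 192, 195, 194, 192, 193, 193, 195, 195, 192, 194, 192, 193, 193, 193, 193, 194, 193]
```

```bash
python3 -c "
from plant import r
print(r.close_job())"
```

```text
the job is handed in; nothing more can be done
None
```

The job is handed in: the rack hangs on both eyes, home against the flange over the drip tray, and the arm is still at its left stop as far as the last picture measures. One lapse: I briefly pressed the arm against that stop harder than "gently", at about 67 N on the fingertips.

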